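# Roll the glue stick out of its spring clips

### The arm

A 6-joint arm with a two-finger parallel gripper is mounted at the origin on a cart in front of the work surface, level with it; the furniture and walls round the work are solid. World frame = base frame: x ahead of the robot, y to its left, z up, the work surface at z = 0. Lengths are in m, angles in rad, forces in N, time in s.
With the tool pointing down it reaches from about 0.35 to 0.85 m from the base axis. Payload 8.1 kg.
Tool frame: the origin (TCP) lies midway between the tips of the shut fingers; the grasp point (between the pads) lies 19 mm behind it; z points along the fingers, y is the line along which they close (so a half turn about z gives the same grasp; the last joint's range is limited). The gripper opens to 85 mm and grips with 20 to 120 N. Pads are 22 mm wide; open, the fingers measure 114 mm over their backs; the gripper's body (76 mm by 85 mm) begins 54 mm behind the grasp point. The pads swing forward as they close: fully open they stand 13 mm farther back than shut.
Start: joints at [1.033, 0.13, 1.488, -0, 1.523, -0.085], TCP at [0.262, 0.54, 0.231] pointing down, gripper open.
Joint ranges: [-2.96, 2.96], [-0.89, 2.26], [0.02, 2.5], [-1.34, 4.48], [0, 2.73], [-2.66, 2.66]. Speed limits (rad/s): [2.39, 2.39, 2.79, 3.14, 3.14, 3.14].

### API

Orientations are given as [roll, pitch, yaw] about the fixed x, y, z axes, in that order (R = Rz(yaw) Ry(pitch) Rx(roll)).
In Python, from plant import * gives the robot as it stands.
- The arm moves only by the tool step_arm, never from a script. Its argument "steps" is a list of rows, each a list of 7 numbers: the shift along the tool's x, y, z normalised to -1 to 1, where 1 is 0.5 m, then the turn, a rotation vector about the tool's x, y, z normalised to -1 to 1, where 1 is 30 degrees, then the gripper command: -1 is shut, 1 is fully open, values between are in proportion. A call has 1 to 5 rows; each row is the pose to reach, as a shift and turn from the pose commanded when the call began, along the tool's axes at that moment; what a row does not reach only later rows make up. A row lasts 1/8 s, in which the tool goes at most 62.5 mm and 10.7 degrees, less where a joint would pass 70% of its speed; a pose out of reach is approached as far as the arm can. A call with a number of a shift or a turn outside -1 to 1 is refused whole. A call with a gripper value outside its range is refused whole. The fingers move at their own pace and stop on an object; "squeeze" is the grip in N (left out, the last holds). Time passes only in rows, so rows that repeat a pose let the fingers close. It gives the time, the measured TCP pose, the force, the opening and the grip force at its end, in the units of the state.
- read_state(): the state, without advancing time (a new reading comes with each control period).
- get_image(name): name is "scene" or "top" or "wrist"; returns the picture (420x560x3 uint8, red, green, blue); there is no depth.
- get_calibration(name): a dict with "K" (3x3 intrinsics, pixels), "distortion" ([k1, k2, p1, p2, k3] as OpenCV has them; the pictures are not rectified), "origin" and "orientation" of the camera in the world. Camera axes: x right, y up, looking along -z (the intrinsics and any distortion apply to the point x, -y, -z); pixel columns grow to the right and rows downward; lengths in m; the calibration is good to about 2 mm. A picture is of the moment at which its call begins: read the wrist's pose just before it. get_calibration takes no time and is no camera call; for the wrist camera it gives the pose at the moment of the call.
- job_done(): hands the job in; it is judged then, once.
The state is a dict: "time": time; "joint_pos": joint angles; "joint_velocities": joint speeds; "tau": joint torques, N m; "position": TCP position; "ee_rot": TCP orientation; "contact_force": force on the tool from outside, world axes, zero at the start; "moment": the same for the moment, N m; "width": finger opening in m; "grasp_force": force on a finger pad.
Only numpy, scipy, OpenCV 4.12 (cv2) and the standard library are available. Lean on these libraries where they do the work, as an engineer would, in place of code of your own. Each camera call takes 0.05 s, during which the arm holds its last target. There are 200 camera calls.

### The job

Take the red-capped glue stick out of its clip holder by rolling it sideways, out over the orange sprung jaw; do not wrench it straight up against the steel hooks. Then lay it gently down flat in the black pen tray, without dropping it. Leave the marker in the other clip holder where it is.

Things in the scene. Friction and masses are not known exactly. Their poses are not given: they have to be found in the camera images.
- glue_stick: The glue stick to take out: a cylinder 89 mm long, 27 mm in diameter, 35 g, yellow body (60 mm) with a red cap (29 mm). Lies level in the clips of glue_dock (a like one standing at the back of the desk is not meant). Origin: centre of its base end, on its axis; its z axis runs along the stick towards the cap end.
- glue_mid (a point): The middle of the glue stick, on its axis, 44.5 mm from either end: the place to grip it, across its 27 mm width, with the fingers between the two clips. Axes as glue_stick.
- glue_dock: Clip holder of the glue stick, fixed to the desk at a varying yaw: grey base 74 x 113 x 12 mm. Origin: on the desk under the stick's middle; the stick lies along its y axis, axis 55 mm above the desk, on black rests. Two clips, each 12 mm wide, at y = -31 and +31 mm: 50 mm free between them. Grey end stops, as high as the axis, 2 to 3 mm beyond the stick's ends: it cannot slide out lengthwise.
- hook_tip (a point): Midway between the tips of the holder's two rigid steel hooks, 71 mm above the desk. The hooks stand on the holder's +x side and curl over the stick, covering its far half almost to the middle, with 1 mm play; they do not yield, so the stick cannot go straight up. Way out: first about 16 mm to the holder's -x with 2 mm rise, on to about 36 mm in -x and 30 mm up, then free.
- jaw_lip (a point): Midway between the two rounded lips of the orange sprung jaw on the holder's -x side, 61 mm above the desk, 16 mm from the stick's axis. Both tines (12 mm wide, in line with the hooks) are one part hinged 18 mm above the desk. The stick pushes it outwards (to -x) with about 2 to 10 N; it springs back by itself.
- pen_tray: Shallow black open tray, fixed to the desk, 118 x 168 mm outside and 22 mm high, walls and floor 4 mm thick, so inside 110 mm (its x) by 160 mm (its y). Origin: centre of its underside, on the desk. Flat inner floor 4 mm above the desk.
- marker: A bystander: white marker with a blue cap, 135 mm long, 17 mm in diameter, in a second clip holder of the same pattern (base 74 x 160 mm). Leave it there. Origin: middle of its underside, 47 mm above the desk; it lies along its y axis.
Not all that is in view belongs to the job. Of the things like the pen_tray, leave any that is yellow; of the rest the larger one is meant.

How it is judged:
By the outcome, as a careful person would: the job done as asked, in the order asked, and still so for the second after the job is handed in, with the robot touching nothing.
It also fails if it takes over 42 s, if anything falls off the work surface, if the arm or the gripper's body presses on something with over 40 N, if the wrist force passes 120 N, or if a joint passes its speed limit or range.

## Working session

There is one attempt and no reset: what is moved stays moved. The work goes in short steps, Python scripts to look and compute and a tool call to move; the robot and the scene stay as the last step left them, time stands still between calls to the robot, and variables do not carry over. Pictures are saved under pics/ and viewed, at most 10 in all, crops included, and the job is handed in when it is done.

Besides the shell and the picture viewer there is one more tool, called after "Call:" as name(argument=value, ...) on one line, values as JSON. step_arm: Moves the arm, as the interface text tells. Its arguments: {"type":"object","properties":{"steps":{"type":"array"},"squeeze":{"type":"number"}},"required":["steps"]}

```bash
mkdir -p pics
cat > h.py <<'E'
from plant import *
import numpy as np, cv2
from scipy.spatial.transform import Rotation as Ro
def snap(n,f):
    im=get_image(n); cv2.imwrite(f,im[:,:,::-1]); return im
def rot(o):
    o=np.array(o,float)
    if o.shape==(3,3): return o
    return Ro.from_euler('xyz',o).as_matrix() if o.size==3 else Ro.from_quat(o).as_matrix()
def ray(c,uv):
    p=cv2.undistortPoints(np.array([[uv]],float),np.array(c['K']),np.array(c['distortion']))[0,0]
    return np.array(c['origin']),rot(c['orientation'])@np.array([p[0],-p[1],-1])
def onz(c,uv,z):
    o,d=ray(c,uv); return o+d*(z-o[2])/d[2]
def proj(c,P):
    q=(np.array(P)-c['origin'])@rot(c['orientation'])*[1,-1,-1]
    return cv2.projectPoints(q.reshape(-1,1,3),np.zeros(3),np.zeros(3),np.array(c['K']),np.array(c['distortion']))[0].reshape(-1,2)
E
python3 - <<'E'
from h import *
snap('top','pics/t.png');snap('scene','pics/s.png')
print(get_calibration('top'));print(get_calibration('scene'));print(read_state())
E
```

```text
{'K': array([[404.50921977,   0.        , 281.22703711],
       [  0.        , 404.50921977, 209.76225183],
       [  0.        ,   0.        ,   1.        ]]), 'distortion': array([-0.01092329,  0.        ,  0.        ,  0.        ,  0.        ]), 'origin': array([ 0.29438168, -0.07115953,  1.06370185]), 'orientation': array([ 0.19530938,  0.01426283, -1.58438091])}
{'K': array([[450.25032483,   0.        , 282.16171668],
       [  0.        , 450.25032483, 201.99716   ],
       [  0.        ,   0.        ,   1.        ]]), 'distortion': array([-0.14686162,  0.        ,  0.        ,  0.        ,  0.        ]), 'origin': array([-0.19287659, -0.67188391,  0.86539586]), 'orientation': array([ 0.86053579, -0.01084014, -0.83273435])}
{'time': 0.1, 'joint_pos': array([ 1.03261490e+00,  1.31072033e-01,  1.48919358e+00, -2.09234477e-05,
        1.52296986e+00, -8.54168427e-02]), 'joint_velocities': array([ 0.00035692, -0.00139241, -0.00372933, -0.00059306, -0.00098049,
        0.00067594]), 'tau': array([ 9.75155090e-04, -5.70946956e+01, -5.01942158e+01, -1.82032986e-04,
        7.98719237e-03, -3.16452520e-05]), 'position': array([0.26221449, 0.53912235, 0.2303447 ]), 'ee_rot': array([-3.13995404e+00, -1.19331885e-04,  2.68882899e+00]), 'contact_force': array([ 0.01271516, -0.20906452,  0.33619189]), 'moment': array([-0.00912568,  0.02191799,  0.04881344]), 'grasp_force': 0.0, 'width': 0.08570265893229032}
```

View pics/t.png

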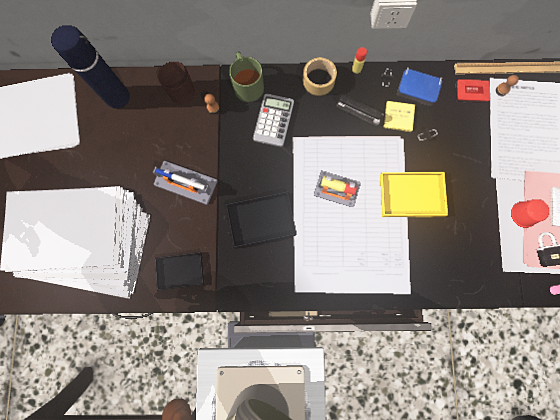

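View pics/s.png

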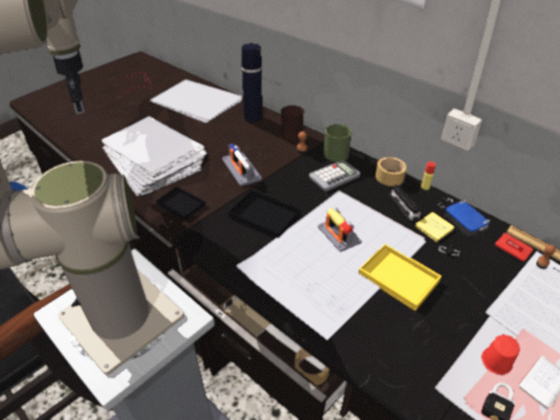

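The top view shows the glue dock around (338,188), the large black tray around (262,220), a smaller black one at (182,271), and the marker dock at (185,182). I'll enlarge the dock and tray.

Run:
```python
from h import *
a=cv2.imread('pics/t.png'); b=cv2.imread('pics/s.png')
x=cv2.resize(a[160:260,215:375],None,fx=5,fy=5,interpolation=cv2.INTER_CUBIC)
x=cv2.convertScaleAbs(x,alpha=1.3,beta=25)
cv2.imwrite('pics/tc.png',x)
y=cv2.resize(b[195:260,300:380],None,fx=8,fy=8,interpolation=cv2.INTER_CUBIC); cv2.imwrite('pics/sc.png',y)
```

```text
(no output)
```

View pics/tc.png

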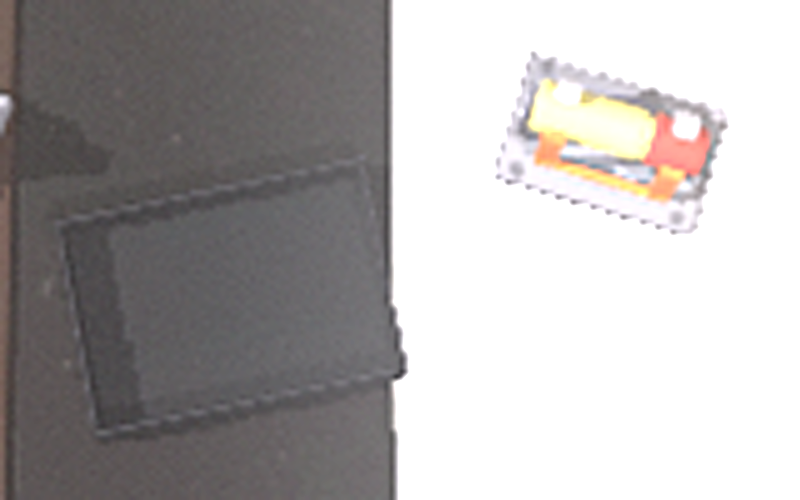

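View pics/sc.png

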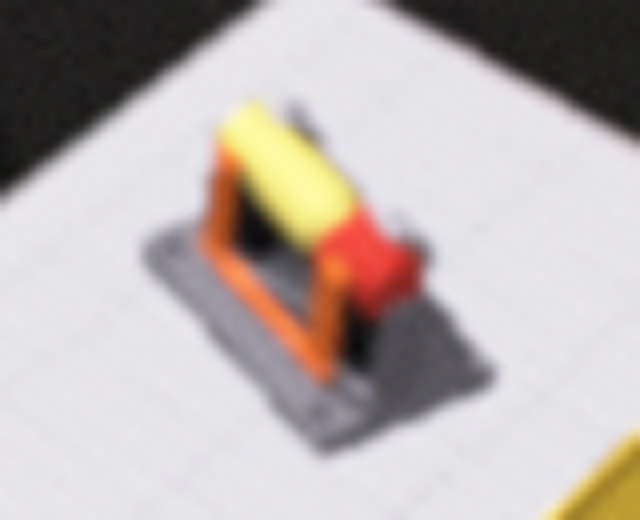

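The crops show the dock base corners at (530,55), (725,115), (690,232), (498,178) in the crop. The jaw is on the robot's side and the red cap is on the right. The tray corners are at (62,222), (365,160), (404,375), (100,435).

Run:
```python
from h import *
c=get_calibration('top')
f=lambda p:[(p[0]+.5)/5-.5+215,(p[1]+.5)/5-.5+160]
D=np.array([onz(c,f(p),.012) for p in [(530,55),(725,115),(690,232),(498,178)]])
T=np.array([onz(c,f(p),.022) for p in [(62,222),(365,160),(404,375),(100,435)]])
for n,Q in(('D',D),('T',T)):
    print(n,Q.mean(0),[np.linalg.norm(Q[i]-Q[i-1]).round(4) for i in range(4)],[np.degrees(np.arctan2(*(Q[i]-Q[i-1])[1::-1])).round(1) for i in range(4)])
S=np.array([onz(c,f(p),.055+.0) for p in [(533,112),(705,150)]]);print(S,S.mean(0))
```

```text
D [ 0.55813242 -0.2081029   0.012     ] [np.float64(0.0705), np.float64(0.1092), np.float64(0.0673), np.float64(0.1055)] [np.float64(-15.9), np.float64(-108.8), np.float64(161.1), np.float64(72.9)]
T [ 0.476995   -0.00628822  0.022     ] [np.float64(0.1148), np.float64(0.1634), np.float64(0.1164), np.float64(0.1603)] [np.float64(10.6), np.float64(-79.1), np.float64(-171.0), np.float64(100.4)]
[[ 0.5652788  -0.16335639  0.055     ]
 [ 0.54365088 -0.25071182  0.055     ]] [ 0.55446484 -0.2070341   0.055     ]
```

```bash
cat >> h.py <<'E'
def plan(wps,start=None):
    """wps: (x,y,z,yaw deg), tool down; prints normalised shift/turn rows, chained"""
    s=read_state(); p,R=np.array(s['position']),rot(s['ee_rot'])
    if start is not None: p,R=np.array(start[:3]),Ro.from_euler('xyz',[180,0,start[3]],degrees=True).as_matrix()
    print('now',p.round(4),np.degrees(s['ee_rot']).round(2))
    for w in wps:
        q=np.array(w[:3]);S=Ro.from_euler('xyz',[180,0,w[3]],degrees=True).as_matrix()
        print(w,(R.T@(q-p)/.5).round(4),(np.degrees(Ro.from_matrix(R.T@S).as_rotvec())/30).round(4),np.linalg.norm(q-p).round(3))
        p,R=q,S
E
python3 - <<'E'
from h import *
plan([(.40,.29,.24,127),(.48,.04,.24,99),(.555,-.207,.2,72.4)])
E
```

```text
now [0.2622 0.5391 0.2303] [-1.7991e+02 -1.0000e-02  1.5406e+02]
(0.4, 0.29, 0.24, 127) [-0.4658 -0.3275 -0.0188] [-3.10e-03  5.00e-04  9.02e-01] 0.285
(0.48, 0.04, 0.24, 99) [-0.4956 -0.1731 -0.    ] [ 0.     -0.      0.9333] 0.262
(0.555, -0.207, 0.2, 72.4) [-0.5114  0.0709  0.08  ] [-0.     -0.      0.8867] 0.261
```

Call:
step_arm(steps=[[-0.466, -0.328, -0.019, 0, 0, 0.902, 1], [-0.466, -0.328, -0.019, 0, 0, 0.902, 1], [-0.466, -0.328, -0.019, 0, 0, 0.902, 1], [-0.466, -0.328, -0.019, 0, 0, 0.902, 1], [-0.466, -0.328, -0.019, 0, 0, 0.902, 1]])

```text
time: 0.72
position: [0.4011, 0.2875, 0.2406]
ee_rot: [-3.141, 0.0, 2.214]
contact_force: [-0.2, 0.6, 1.0]
width: 0.0853
grasp_force: 0.0
```

Call:
step_arm(steps=[[-0.496, -0.173, 0, 0, 0, 0.933, 1], [-0.496, -0.173, 0, 0, 0, 0.933, 1], [-0.496, -0.173, 0, 0, 0, 0.933, 1], [-0.496, -0.173, 0, 0, 0, 0.933, 1], [-0.496, -0.173, 0, 0, 0, 0.933, 1]])

```text
time: 1.35
position: [0.4807, 0.0366, 0.2404]
ee_rot: [-3.141, 0.001, 1.723]
contact_force: [0.1, 0.7, -0.8]
width: 0.0855
grasp_force: 0.0
```

Call:
step_arm(steps=[[-0.511, 0.071, 0.08, 0, 0, 0.887, 1], [-0.511, 0.071, 0.08, 0, 0, 0.887, 1], [-0.511, 0.071, 0.08, 0, 0, 0.887, 1], [-0.511, 0.071, 0.08, 0, 0, 0.887, 1], [-0.511, 0.071, 0.08, 0, 0, 0.887, 1]])

```text
time: 1.98
position: [0.5551, -0.2091, 0.1988]
ee_rot: [-3.139, 0.0, 1.261]
contact_force: [0.5, 0.6, -0.2]
width: 0.0854
grasp_force: 0.0
```

Run:
```python
from h import *
c=get_calibration('wrist');print(c,read_state()['joint_velocities'].round(4))
snap('wrist','pics/w.png'); plan([(.555,-.207,.2,72.4)])
im=cv2.imread('pics/w.png');
cv2.imwrite('pics/w2.png',cv2.resize(im,(784,588),interpolation=cv2.INTER_CUBIC))
```

```text
{'K': array([[349.12670631,   0.        , 275.32628884],
       [  0.        , 349.12670631, 208.67796379],
       [  0.        ,   0.        ,   1.        ]]), 'distortion': array([-0.01186923,  0.        ,  0.        ,  0.        ,  0.        ]), 'origin': array([ 0.57664571, -0.14163629,  0.34193585]), 'orientation': array([-0.27994366,  0.00299662, -0.30943095])} [-0.0608  0.103  -0.1086  0.0243  0.0112 -0.0769]
now [ 0.5552 -0.2085  0.199 ] [-1.7986e+02 -1.0000e-02  7.2270e+01]
(0.555, -0.207, 0.2, 72.4) [ 0.0027 -0.0014 -0.0019] [-0.0046 -0.0004 -0.0044] 0.002
```

View pics/w2.png

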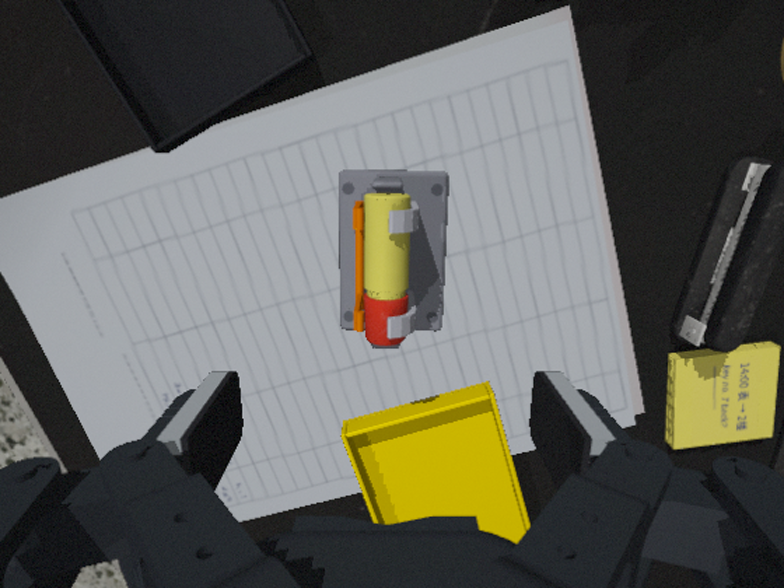

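The wrist view (scaled 1.4) shows the stick's midline from about (387.5,195) to (386,343). The dock base corners are (340,170), (448,172), (441,331), (340,330), and the jaw is on the left.

Run:
```python
from h import *
c=get_calibration('wrist')
f=lambda p:[(p[0]+.5)/1.4-.5,(p[1]+.5)/1.4-.5]
D=np.array([onz(c,f(p),.012) for p in [(340,170),(448,172),(441,331),(340,330)]])
print(D.mean(0),[np.linalg.norm(D[i]-D[i-1]).round(4) for i in range(4)],[np.degrees(np.arctan2(*(D[i]-D[i-1])[1::-1])).round(1) for i in range(4)])
S=np.array([onz(c,f(p),.055) for p in [(387.5,195),(386,343)]]);d=S[0]-S[1]
print(S,S.mean(0),np.linalg.norm(d),np.degrees(np.arctan2(d[1],d[0])))
for yaw in (71,72,73):
  for off in ((.5548,-.207),):
    y=np.radians(yaw);u=np.array([np.cos(y),np.sin(y),0]);n=np.array([u[1],-u[0],0])
    o=np.array([*off,.055])
    print(yaw,(proj(c,[o+u*.0445+[0,0,.0135],o-u*.0445+[0,0,.0135],o+u*.02-n*.0135,o+u*.02+n*.0135,o-u*.03-n*.0135,o-u*.03+n*.0135])*1.4).round(1).tolist())
```

```text
[ 0.55950647 -0.20666937  0.012     ] [np.float64(0.1118), np.float64(0.0709), np.float64(0.1112), np.float64(0.0726)] [np.float64(70.8), np.float64(-18.7), np.float64(-108.3), np.float64(161.8)]
[[ 0.56966378 -0.16395761  0.055     ]
 [ 0.54094245 -0.25117988  0.055     ]] [ 0.55530312 -0.20756874  0.055     ] 0.0918294004353832 71.77385702677346
71 [[387.2, 198.8], [383.7, 348.4], [363.4, 238.0], [409.0, 239.0], [362.6, 317.8], [406.1, 318.8]]
72 [[385.8, 198.7], [385.0, 348.4], [362.8, 238.4], [408.4, 238.6], [363.4, 318.2], [406.9, 318.5]]
73 [[384.4, 198.8], [386.3, 348.4], [362.3, 238.8], [407.8, 238.3], [364.3, 318.6], [407.8, 318.1]]
```

Run:
```python
from h import *
plan([(.556,-.206,.044,71.8)])
```

```text
now [ 0.5552 -0.2085  0.199 ] [-1.7986e+02 -1.0000e-02  7.2270e+01]
(0.556, -0.206, 0.044, 71.8) [0.0052 0.0007 0.3101] [-0.0046 -0.0004  0.0156] 0.155
```

Call:
step_arm(steps=[[0.005, 0.001, 0.1, -0.005, 0, 0.016, 1], [0.005, 0.001, 0.2, -0.005, 0, 0.016, 1], [0.005, 0.001, 0.27, -0.005, 0, 0.016, 1], [0.005, 0.001, 0.31, -0.005, 0, 0.016, 1], [0.005, 0.001, 0.31, -0.005, 0, 0.016, 1]])

```text
time: 2.65
position: [0.5559, -0.203, 0.0448]
ee_rot: [3.142, -0.001, 1.256]
contact_force: [-1.0, 0.4, -0.3]
width: 0.0855
grasp_force: 0.0
```

Run:
```python
from h import *
plan([(.556,-.206,.044,71.8)])
snap('wrist','pics/w3.png')
```

```text
now [ 0.5559 -0.203   0.0448] [ 1.800e+02 -3.000e-02  7.198e+01]
(0.556, -0.206, 0.044, 71.8) [-0.0057  0.002   0.0015] [ 0.0001 -0.0011  0.0061] 0.003
```

View pics/w3.png

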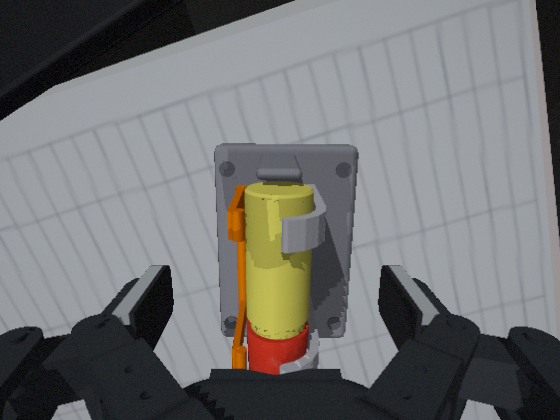

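The fingers straddle the stick between the clips. The stick's centre is at column 279, about 1.3 mm to the right of the finger midline at 276. I'll shift by that much and close.

Call:
step_arm(steps=[[-0.006, 0.0025, 0.0015, 0, 0, 0.005, 0.2], [-0.006, 0.0025, 0.0015, 0, 0, 0.005, -0.2], [-0.006, 0.0025, 0.0015, 0, 0, 0.005, -1], [-0.006, 0.0025, 0.0015, 0, 0, 0.005, -1], [-0.006, 0.0025, 0.0015, 0, 0, 0.005, -1]], squeeze=25)

```text
time: 3.32
position: [0.5564, -0.2078, 0.0458]
ee_rot: [3.14, 0.0, 1.252]
contact_force: [-6.9, 1.8, 8.0]
width: 0.0264
grasp_force: 24.8
```

Call:
step_arm(steps=[[0, 0, 0, 0, 0, 0, -1], [0, 0, 0, 0, 0, 0, -1], [0, 0, 0, 0, 0, 0, -1]], squeeze=25)

```text
time: 3.7
position: [0.5563, -0.2078, 0.0458]
ee_rot: [3.14, 0.0, 1.252]
contact_force: [-5.6, 1.7, 7.3]
width: 0.0262
grasp_force: 24.8
```

Call:
step_arm(steps=[[0, -0.006, -0.001, 0, 0, 0, -1], [0, -0.012, -0.002, 0, 0, 0, -1], [0, -0.018, -0.003, 0, 0, 0, -1], [0, -0.024, -0.004, 0, 0, 0, -1], [0, -0.03, -0.006, 0, 0, 0, -1]], squeeze=60)

```text
time: 4.32
position: [0.5428, -0.2031, 0.0478]
ee_rot: [3.138, -0.0, 1.253]
contact_force: [6.2, -2.5, -5.3]
width: 0.025
grasp_force: 59.2
```

Call:
step_arm(steps=[[0, -0.003, -0.001, 0, 0, 0, -1], [0, -0.006, -0.001, 0, 0, 0, -1]])

```text
time: 4.58
position: [0.5407, -0.2024, 0.0489]
ee_rot: [3.137, -0.0, 1.253]
contact_force: [7.0, -2.2, -4.0]
width: 0.0249
grasp_force: 59.3
```

Run:
```python
from h import *
s=read_state();print(s['contact_force'],s['moment'],s['width'])
d=np.array(s['position'])-[.5563,-.2078,.0458];a=np.radians(-18.2);print(d[0]*np.cos(a)+d[1]*np.sin(a),d)
snap('wrist','pics/w4.png')
```

```text
[ 6.9895393  -2.21019108 -3.96253341] [-0.33390301 -1.23899887  0.02536592] 0.02488374562633108
-0.016500617567786934 [-0.01558682  0.00542231  0.00306233]
```

View pics/w4.png

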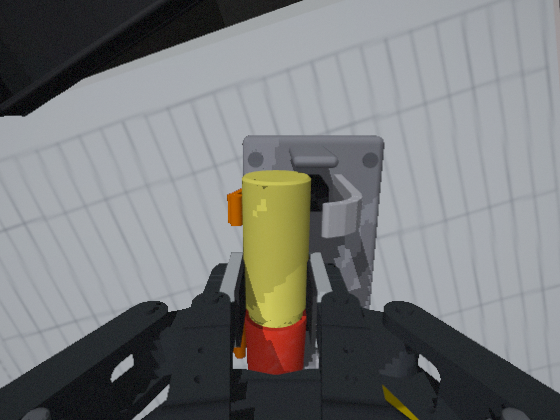

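The stick is clear of the hooks by 16.5 mm and still held level. Next is the diagonal over the jaw, then straight up.

Call:
step_arm(steps=[[0, -0.009, -0.011, 0, 0, 0, -1], [0, -0.018, -0.022, 0, 0, 0, -1], [0, -0.027, -0.034, 0, 0, 0, -1], [0, -0.036, -0.046, 0, 0, 0, -1], [0, -0.042, -0.058, 0, 0, 0, -1]])

```text
time: 5.25
position: [0.5187, -0.1951, 0.0771]
ee_rot: [3.141, -0.0, 1.253]
contact_force: [0.2, 0.1, -0.4]
width: 0.0249
grasp_force: 59.7
```

Call:
step_arm(steps=[[0, -0.01, -0.04, 0, 0, 0, -1], [0, -0.02, -0.1, 0, 0, 0, -1], [0, -0.02, -0.14, 0, 0, 0, -1], [0, -0.02, -0.14, 0, 0, 0, -1]])

```text
time: 5.75
position: [0.5116, -0.1931, 0.1501]
ee_rot: [3.134, 0.001, 1.253]
contact_force: [-0.1, 0.9, -1.1]
width: 0.0252
grasp_force: 59.7
```

Run:
```python
from h import *
s=read_state();print(s['contact_force'],s['moment'],s['width'],s['grasp_force'])
plan([(.477,-.006,.10,99.5),(.477,-.006,.03,99.5)])
snap('wrist','pics/w5.png')
```

```text
[-0.10190356  0.90243292 -1.06128558] [0.06006562 0.00108616 0.00493336] 0.025247776330579723 59.70674157142639
now [ 0.5116 -0.1931  0.1501] [1.7959e+02 4.0000e-02 7.1760e+01]
(0.477, -0.006, 0.1, 99.5) [ 0.3338 -0.1836  0.0987] [ 0.0132  0.0045 -0.9245] 0.197
(0.477, -0.006, 0.03, 99.5) [ 0.   -0.    0.14] [0. 0. 0.] 0.07
```

View pics/w5.png

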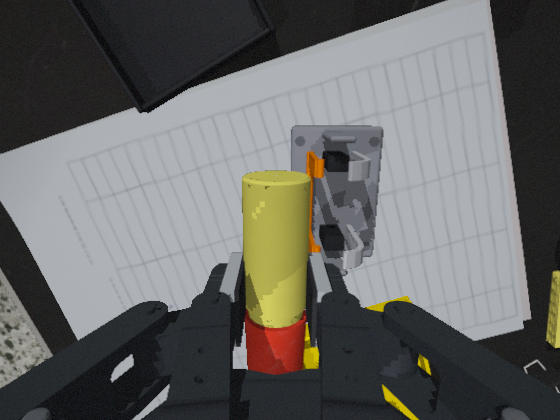

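The stick is out and held firmly, and the jaw has sprung back. Now to the tray.

Call:
step_arm(steps=[[0.11, -0.06, 0, 0.004, 0, -0.3, -1], [0.22, -0.12, 0.03, 0.008, 0, -0.6, -1], [0.334, -0.184, 0.06, 0.013, 0.004, -0.925, -1], [0.334, -0.184, 0.099, 0.013, 0.004, -0.925, -1], [0.334, -0.184, 0.099, 0.013, 0.004, -0.925, -1]])

```text
time: 6.42
position: [0.4726, -0.0039, 0.0947]
ee_rot: [-3.132, -0.004, 1.739]
contact_force: [-0.6, -0.4, -0.2]
width: 0.0249
grasp_force: 59.7
```

Call:
step_arm(steps=[[0, 0, 0.05, 0, 0, 0, -1], [0, 0, 0.1, 0, 0, 0, -1], [0, 0, 0.14, 0, 0, 0, -1], [0, 0, 0.14, 0, 0, 0, -1], [0, 0, 0.14, 0, 0, 0, -1]])

```text
time: 7.05
position: [0.4756, -0.0055, 0.0286]
ee_rot: [-3.139, -0.002, 1.736]
contact_force: [0.1, 0.4, -0.5]
width: 0.0246
grasp_force: 59.7
```

Run:
```python
from h import *
s=read_state();print(s['contact_force'])
plan([(.477,-.006,.0083,99.5)])
im=snap('wrist','pics/w6.png')
cv2.imwrite('pics/w6.png',cv2.convertScaleAbs(im[:,:,::-1],alpha=1.5,beta=20))
```

```text
[ 0.13772982  0.36538909 -0.52313844]
now [ 0.4756 -0.0055  0.0286] [-1.7983e+02 -1.2000e-01  9.9460e+01]
(0.477, -0.006, 0.0083, 99.5) [-0.0014  0.0028  0.0406] [-0.0058 -0.004  -0.0014] 0.02
```

View pics/w6.png

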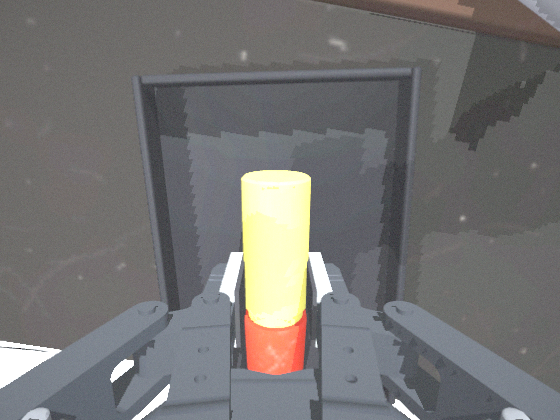

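The stick is centred in the tray and aligned with it. Lowering in steps.

Call:
step_arm(steps=[[0, 0, 0.012, -0.006, -0.004, 0, -1], [0, 0, 0.024, -0.006, -0.004, 0, -1], [0, 0, 0.032, -0.006, -0.004, 0, -1], [0, 0, 0.035, -0.006, -0.004, 0, -1], [0, 0, 0.035, -0.006, -0.004, 0, -1]])

```text
time: 7.72
position: [0.4746, -0.0048, 0.01]
ee_rot: [-3.141, -0.0, 1.737]
contact_force: [-0.0, 0.0, -0.2]
width: 0.0247
grasp_force: 59.7
```

Call:
step_arm(steps=[[0, 0, 0.002, 0, 0, 0, -1], [0, 0, 0.002, 0, 0, 0, -1]])

```text
time: 7.98
position: [0.4749, -0.0049, 0.0092]
ee_rot: [-3.141, -0.0, 1.737]
contact_force: [-0.5, 0.3, -0.6]
width: 0.025
grasp_force: 59.7
```

Call:
step_arm(steps=[[0, 0, 0.002, 0, 0, 0, -1], [0, 0, 0.002, 0, 0, 0, -1]])

```text
time: 8.22
position: [0.475, -0.0049, 0.0086]
ee_rot: [-3.141, -0.0, 1.737]
contact_force: [-2.2, 0.6, 4.5]
width: 0.0247
grasp_force: 60.2
```

Contact at the expected height. Release gently and retreat.

Call:
step_arm(steps=[[0, 0, 0, 0, 0, 0, -0.35], [0, 0, 0, 0, 0, 0, -0.25], [0, 0, 0, 0, 0, 0, 0], [0, 0, 0, 0, 0, 0, 0.1], [0, 0, 0, 0, 0, 0, 0.1]], squeeze=20)

```text
time: 8.85
position: [0.4747, -0.0049, 0.0081]
ee_rot: [-3.141, -0.0, 1.737]
contact_force: [-0.2, 0.1, 0.2]
width: 0.0471
grasp_force: 0.0
```

Call:
step_arm(steps=[[0, 0, -0.03, 0, 0, 0, 0.1], [0, 0, -0.1, 0, 0, 0, 0.1], [0, 0, -0.2, 0, 0, 0, 0.1], [0, 0, -0.3, 0, 0, 0, 0.1], [0, 0, -0.3, 0, 0, 0, 0.1]])

```text
time: 9.48
position: [0.4785, -0.0053, 0.1646]
ee_rot: [3.132, 0.003, 1.737]
contact_force: [0.6, -0.5, -0.0]
width: 0.047
grasp_force: 0.0
```

Run:
```python
from h import *
a=snap('wrist','pics/w7.png');b=snap('scene','pics/s7.png')
cv2.imwrite('pics/f.png',np.hstack([cv2.resize(a,(400,300)),cv2.resize(b[100:310,100:380],(400,300))])[:,:,::-1])
```

```text
(no output)
```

View pics/f.png

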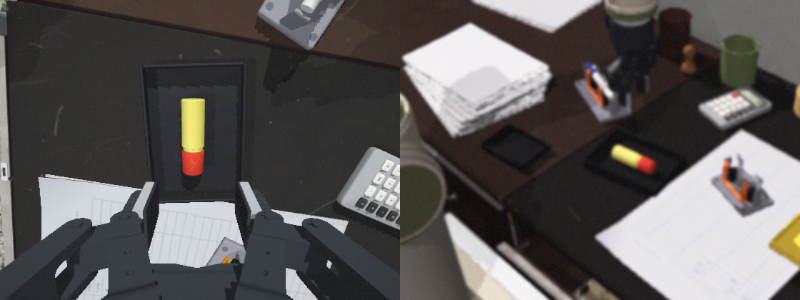

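The stick lies flat in the middle of the black tray, the marker is still in its holder, and the arm is clear.

Call:
step_arm(steps=[[0, 0, 0, 0, 0, 0, 0.1], [0, 0, 0, 0, 0, 0, 0.1]])

```text
time: 9.82
position: [0.4739, -0.0048, 0.1567]
ee_rot: [-3.138, -0.001, 1.737]
contact_force: [0.3, -0.1, 0.3]
width: 0.0469
grasp_force: 0.0
```

```bash
python3 -c "
from plant import *
print(job_done())"
```

```text
the job is handed in; nothing more can be done
None
```

The glue stick came out sideways over the orange jaw and now lies flat in the larger black tray; the marker is still in its holder, and I handed the job in at about 10 s.

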